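# Sweep the bevel gears into the parts bay

### The job

Sweep the three small bevel gears across the bench top into the open-fronted parts bay with the green floor, so that each lies flat and wholly inside its mouth. Push them gently with the fingers, never squeezing, lifting or tipping them, and leave the bearing cone, the short shaft and the drilled block where they are.

Things in the scene. Friction and masses are not known exactly. Their poses are not given: they have to be found in the camera images.
- parts_bay: Fixed three-sided aluminium fence round a green patch level with the bench (no sill, no top). Inside 130 mm deep (x), 250 wide (y); walls 30 high, 6 thick, their 3 mm high feet reach 18 mm outward. Origin: centre of the floor, z up. x points from mouth to back: open mouth at x = -65, back wall at +65, side walls at y = -125, +125 mm. Mouth faces the gears, roughly world -y (robot's right).
- spider_gear_0: Small dark steel bevel gear, loose, round, lying flat with its teeth up; 56 mm across at its widest (near the foot), tapering upward, 26 mm high, about 0.19 kg. Origin at the centre of its underside, z up; its yaw means nothing.
- spider_gear_1: Small dark steel bevel gear, loose, round, lying flat with its teeth up; 56 mm across at its widest (near the foot), tapering upward, 26 mm high, about 0.19 kg. Origin at the centre of its underside, z up; its yaw means nothing.
- spider_gear_2: Small dark steel bevel gear, loose, round, lying flat with its teeth up; 56 mm across at its widest (near the foot), tapering upward, 26 mm high, about 0.19 kg. Origin at the centre of its underside, z up; its yaw means nothing.
- bearing_cone: Tapered roller bearing cone, loose, 66 mm across, 30 mm high; bystander, leave alone. Origin at the centre of its underside.
- cross_shaft_b: Short bright steel shaft, loose, lying along its y: 60 mm long, 19 mm thick; bystander, leave alone. Origin at the centre of its underside.
- spider_block: Bright round steel block with drilled bores, loose, 54 mm across, 36 mm high; bystander, leave alone. Origin at the centre of its underside.
There are look-alikes about, which are no part of the job. Leave any orange or turquoise look-alike of the spider_gear_2 alone. What is shaped like the spider_gear_1 but pink is not meant.

How it is judged:
By the outcome, as a careful person would: the job done as asked, in the order asked, and still so for the second after the job is handed in, with the robot touching nothing.
It also fails if it takes over 72 s, if anything falls off the work surface, if the arm or the gripper's body presses on something with over 40 N, if the wrist force passes 120 N, or if a joint passes its speed limit or range.

### The arm

A 6-joint arm with a two-finger parallel gripper is mounted at the origin on the work surface; the furniture and walls round the work are solid. World frame = base frame: x ahead of the robot, y to its left, z up, the work surface at z = 0. Lengths are in m, angles in rad, forces in N, time in s.
With the tool pointing down it reaches from about 0.3 to 0.775 m from the base axis. Payload 14.6 kg.
Tool frame: the origin (TCP) lies on the mounting face of the last link; the fingertips stand 199 mm ahead of it and the grasp point (between the pads) lies 180 mm ahead of it; z points along the fingers, y is the direction in which the jaws open and shut (so a half turn about z gives the same grasp; the last joint's range is limited). The gripper opens to 94 mm and grips with 3 to 60 N. Pads are 16 mm wide; open, the fingers measure 119 mm over their backs; the gripper's body (75 mm by 177 mm) begins 78 mm behind the grasp point.
Start: joints at [1.059, 0.3, 1.521, -0, 1.321, -0.067], TCP at [0.237, 0.496, 0.405] pointing down, gripper open.
Joint ranges: [-3.03, 3.03], [-0.79, 2.21], [0.23, 2.52], [-1.04, 4.18], [0, 3.07], [-2.55, 2.55]. Speed limits (rad/s): [2.22, 2.22, 2.57, 3.14, 3.14, 3.14].

### API

Orientations are given as [roll, pitch, yaw] about the fixed x, y, z axes, in that order (R = Rz(yaw) Ry(pitch) Rx(roll)).
In Python, from station import sensors, vision, job gives the robot as it stands. The module is installed in compiled form; this text tells all that it offers.
- The arm moves only by the tool arm_command, never from a script. Its argument "plan" is one flat list of numbers, 5 for each row, row after row: the closure, from -1 (fully open) to 1 (shut), so that 0 is half open, then the shift along the world's x, y, z scaled (see below), then the turn about the world's z scaled (see below). A call has 1 to 20 rows; each row is the pose to reach, as a shift and turn from the pose commanded when the call began; what a row does not reach only later rows make up. The controller multiplies each number of a shift by 400 mm and each number of a turn by 120 degrees. A row lasts 1/10 s, in which the tool goes at most 50 mm and 8.59 degrees, less where a joint would pass 70% of its speed; a pose out of reach is approached as far as the arm can. A call with a number of a shift or a turn outside -1 to 1 is refused whole. A call with a gripper value outside its range is refused whole. The fingers move at their own pace and stop on an object; "newtons" is the grip in N (left out, the last holds). Time passes only in rows, so rows that repeat a pose let the fingers close. It gives the time, the measured TCP pose, the force and the opening at its end, in the units of the state.
- sensors.get_obs(): the state, without advancing time (a new reading comes with each control period).
- vision.camera(name): name is "scene" or "top" or "wrist"; returns the picture (400x640x3 uint8, blue, green, red); there is no depth.
- vision.camera_params(name): a dict with "intrinsics" (3x3 intrinsics, pixels), "rvec" (rotation vector, rad) and "tvec" (3), from world to camera coordinates, as OpenCV has them. Camera axes: x right, y down, z forward; pixel columns grow to the right and rows downward; lengths in m; the calibration is good to about 2 mm. The wrist camera is an equidistant fisheye: a pixel r from the principal point sees the ray r / f radians off the axis. A picture is of the moment at which its call begins: read the wrist's pose just before it. camera_params takes no time and is no camera call; for the wrist camera it gives the pose at the moment of the call.
- job.hand_in(): hands the job in, once; it reports no verdict.
Trained networks look in the newest picture that a camera, given by its name, has taken for a name from the list of things; names that differ only in an ending like _2 or _b are one class to them, and where a whole thing is asked for, a point or a joint stands for the part that bears it (a point fixed in the world has none). Each returns a list of dicts, best first, with "confidence" (0 to 1); they miss things now and then, are a little off and sometimes report something else, mostly with a low value. They report only what shows in the picture. A call takes as long as a camera call. They do not tell look-alikes from the thing itself.
- vision.search_frame(name, camera): "at" ([row, column] in pixels, amid what is visible of it).
- vision.silhouettes(name, camera): "mask" (400x640 bool, what is visible of it) and "at" ([row, column] in pixels, amid what is visible of it).
- vision.pinpoint(name, camera): "at" ([row, column] in pixels: a listed point, or the origin of a listed thing).
The state is a dict: "time_s": time; "qpos": joint angles; "joint_vel": joint speeds; "tau": joint torques, N m; "ee_pos": TCP position; "eef_rot": TCP orientation; "force": force on the tool from outside, world axes, zero at the start; "moment": the same for the moment, N m; "grip_width": finger opening in m.
Only numpy, scipy, OpenCV 4.12 (cv2) and the standard library are available. Lean on these libraries where they do the work, as an engineer would, in place of code of your own. Each camera call takes 0.05 s, during which the arm holds its last target.

## Working session

There is one attempt and no reset: what is moved stays moved. The work goes in short steps, Python scripts to look and compute and a tool call to move; the robot and the scene stay as the last step left them, time stands still between calls to the robot, and variables do not carry over. Pictures are saved under pics/ and viewed, and the job is handed in when it is done.

Besides the shell and the picture viewer there is one more tool, called after "Request:" by a JSON object that holds its "api" and its "payload", one argument or row to a line. arm_command: Moves the arm, as the interface text tells. Its arguments: {"type":"object","properties":{"plan":{"type":"array"},"newtons":{"type":"number"}},"required":["plan"]}

```bash
mkdir -p pics
cat > h.py <<'E'
import numpy as np, cv2
from station import sensors, vision, job
def params(n):
    p=vision.camera_params(n); K=np.array(p["intrinsics"]);R=cv2.Rodrigues(np.array(p["rvec"],float))[0];t=np.array(p["tvec"],float).ravel()
    return K,R,t
def px2w(n,at,z,P=None):
    K,R,t=P or params(n); r,c=at
    d=np.linalg.inv(K)@np.array([c,r,1.0])
    C=-R.T@t; d=R.T@d
    return C+d*(z-C[2])/d[2]
def w2px(n,X,P=None):
    K,R,t=P or params(n); p=K@(R@np.array(X,float)+t); return p[1]/p[2],p[0]/p[2]
E
python3 - <<'E'
from h import *
print({k:v for k,v in sensors.get_obs().items() if k in("time_s","ee_pos","eef_rot","force","grip_width")})
for n in("top","scene"):
    im=vision.camera(n); cv2.imwrite(f"pics/{n}0.png",im)
    P=params(n); print(n,"C",-P[1].T@P[2])
    for o in("spider_gear_0","bearing_cone","cross_shaft_b","spider_block","parts_bay"):
        for d in vision.pinpoint(o,n): print(n,o,np.round(d["at"],1),round(d["confidence"],2),np.round(px2w(n,d["at"],0,P)[:2],4))
E
```

```text
{'time_s': 0.0, 'ee_pos': array([0.23663155, 0.49646681, 0.40408525]), 'eef_rot': array([-3.14041719e+00, -5.80174818e-05,  2.69681410e+00]), 'force': array([ 0.04878913, -0.0472823 , -0.42043789]), 'grip_width': 0.09405138297207939}
top C [ 0.46735405 -0.06620659  0.93527409]
top spider_gear_0 [200.2 367.6] 0.92 [ 0.5641 -0.2068]
top spider_gear_0 [133.1 359.1] 0.91 [ 0.7235 -0.1844]
top spider_gear_0 [249.  376.8] 0.76 [ 0.452  -0.2295]
top spider_gear_0 [167.5 383.9] 0.74 [ 0.6426 -0.2443]
top spider_gear_0 [164.5 424.4] 0.71 [ 0.653  -0.3405]
top spider_gear_0 [163.5 311.6] 0.68 [ 0.6465 -0.0739]
top spider_gear_0 [123.4 250.8] 0.67 [0.7377 0.0723]
top bearing_cone [233.3 426.7] 0.81 [ 0.4912 -0.3453]
top cross_shaft_b [296.8 407.3] 0.81 [ 0.3462 -0.3003]
top cross_shaft_b [109.6 294. ] 0.68 [ 0.7751 -0.0283]
top spider_block [108.7 291.6] 0.76 [ 0.7771 -0.0225]
top spider_block [246.9 376.3] 0.34 [ 0.4568 -0.2283]
top parts_bay [222.  200.5] 0.81 [0.5024 0.1757]
scene C [0.66894954 0.45256568 0.92052631]
scene spider_gear_0 [264.4 264.2] 0.88 [0.7263 0.0806]
scene spider_gear_0 [131.7 275.4] 0.7 [ 0.6454 -0.3399]
scene spider_gear_0 [156.9 279.2] 0.66 [ 0.6465 -0.2426]
scene spider_gear_0 [160.6 313.9] 0.65 [ 0.5486 -0.2117]
scene spider_gear_0 [176.9 253.9] 0.62 [ 0.7262 -0.185 ]
scene spider_gear_0 [154.9 343.7] 0.54 [ 0.4584 -0.2169]
scene spider_gear_0 [205.5 288.8] 0.5 [ 0.6422 -0.0753]
scene bearing_cone [119.7 324.5] 0.68 [ 0.488 -0.362]
scene bearing_cone [127.8 374.5] 0.62 [ 0.3417 -0.3027]
scene cross_shaft_b [127.4 374.3] 0.46 [ 0.3419 -0.3044]
scene spider_block [224.7 239.9] 0.67 [ 0.7769 -0.0404]
scene parts_bay [286.2 356.6] 0.8 [0.5131 0.1757]
```

View pics/top0.png

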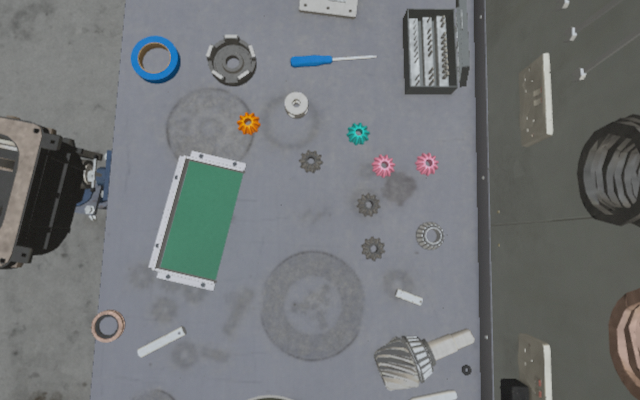

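View pics/scene0.png

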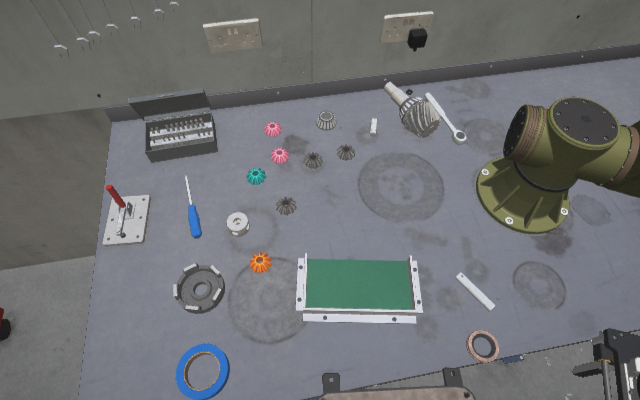

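Run:
```python
import cv2
a=cv2.imread("pics/top0.png")[90:310,230:450]
cv2.imwrite("pics/crop.png",cv2.resize(a,(594,594),interpolation=cv2.INTER_CUBIC))
```

```text
(no output)
```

View pics/crop.png

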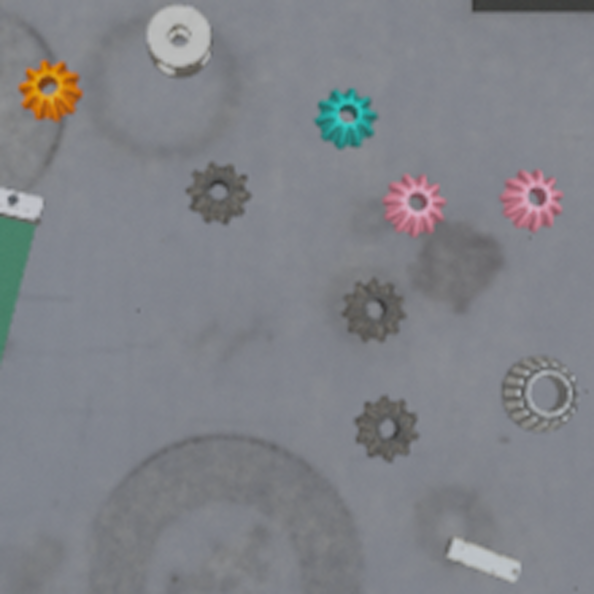

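Run:
```python
from h import *
vision.camera("top"); P=params("top")
for d in vision.silhouettes("spider_gear_0","top"):
    m=d["mask"].astype(np.uint8); (x,y),r=cv2.minEnclosingCircle(max(cv2.findContours(m,0,1)[0],key=cv2.contourArea))
    print(np.round([y,x],1),round(r,1),d["confidence"],np.round(px2w("top",(y,x),.009,P)[:2],4),np.round(px2w("top",d["at"],.013,P)[:2],4), 'bgr',cv2.mean(cv2.imread("pics/top0.png"),m)[:3])
im=cv2.imread("pics/top0.png").astype(int)
g=((im[...,1]-im[...,2]>30)&(im[...,1]-im[...,0]>15)).astype(np.uint8); g[:,300:]=0
c=max(cv2.findContours(g,0,1)[0],key=cv2.contourArea)
rr=cv2.minAreaRect(c); b=cv2.boxPoints(rr)
ap=cv2.approxPolyDP(c,5,True)[:,0]
for q in ap: print("poly",q,np.round(px2w("top",(q[1],q[0]),0,P),4))
```

```text
[249.1 373. ] 12.1 0.89 [ 0.4517 -0.2193] [ 0.4465 -0.2148] bgr (98.61940298507463, 99.77363184079601, 100.46517412935323)
[166.2 383.4] 10.8 0.74 [ 0.6439 -0.2413] [ 0.6437 -0.2423] bgr (140.70658682634732, 124.02994011976048, 180.46107784431138)
[134.3 358. ] 10.1 0.73 [ 0.718  -0.1806] [ 0.7157 -0.1791] bgr (140.16438356164383, 145.62671232876713, 46.044520547945204)
[124.1 248.8] 11.0 0.73 [0.7333 0.0755] [0.7294 0.0706] bgr (24.495384615384616, 111.43692307692308, 182.76615384615386)
[161.8 311.2] 11.4 0.72 [ 0.6488 -0.0727] [ 0.6461 -0.0728] bgr (94.41498559077809, 96.65129682997117, 97.66570605187319)
[163.5 426.6] 11.6 0.7 [ 0.6539 -0.3431] [ 0.6454 -0.3362] bgr (138.50515463917526, 122.37886597938144, 175.98711340206185)
[204.6 368. ] 11.6 0.54 [ 0.553  -0.2065] [ 0.5488 -0.2002] bgr (94.36438356164383, 96.24931506849315, 97.5095890410959)
poly [190 161] [0.643  0.2085 0.    ]
poly [161 266] [0.4012 0.2577 0.    ]
poly [214 278] [0.3776 0.138  0.    ]
poly [242 174] [0.6163 0.087  0.    ]
```

Seven gears show. The three dark steel ones, at top pixels (162,311), (205,368) and (249,373), fit the description. The two pink (166,383; 163,427), the turquoise (134,358) and the orange (124,249) are look-alikes, and the crop confirms the colours. The bay mouth faces -y with its axis at about 78°. I'll start with the gear at (0.452,-0.220), pushing it with the fingers part open as a cradle.

Request:
{"api": "arm_command", "payload": {
  "plan": [0.3,0.3,-0.96,-0.2,-0.518,0.3,0.3,-0.96,-0.2,-0.518,0.3,0.3,-0.96,-0.2,-0.518,0.3,0.3,-0.96,-0.2,-0.518,0.3,0.3,-0.96,-0.2,-0.518,0.3,0.3,-0.96,-0.2,-0.518,0.3,0.3,-0.96,-0.2,-0.518,0.3,0.3,-0.96,-0.2,-0.518,0.3,0.3,-0.96,-0.2,-0.518,0.3,0.3,-0.96,-0.2,-0.518,0.3,0.3,-0.96,-0.2,-0.518],
  "newtons": 10
}}

```text
time_s: 1.8
ee_pos: [0.3566, 0.1132, 0.3249]
eef_rot: [3.141, -0.0, 1.612]
force: [0.4, 0.4, -1.0]
grip_width: 0.0327
```

Request:
{"api": "arm_command", "payload": {
  "plan": [0.3,0.243,-0.965,0,0,0.3,0.243,-0.965,0,0,0.3,0.243,-0.965,0,0,0.3,0.243,-0.965,0,0,0.3,0.243,-0.965,0,0,0.3,0.243,-0.965,0,0,0.3,0.243,-0.965,0,0,0.3,0.243,-0.965,0,0,0.3,0.243,-0.965,0,0,0.3,0.243,-0.965,0,0,0.3,0.243,-0.965,-0.1,0,0.3,0.243,-0.965,-0.2,0,0.3,0.243,-0.965,-0.25,0,0.3,0.243,-0.965,-0.28,0,0.3,0.243,-0.965,-0.3,0,0.3,0.243,-0.965,-0.3,0]
}}

```text
time_s: 3.4
ee_pos: [0.4542, -0.2728, 0.2047]
eef_rot: [-3.142, -0.0, 1.613]
force: [0.5, -1.3, 0.0]
grip_width: 0.033
```

Run:
```python
from h import *
for n in("top","scene"):
    im=vision.camera(n); cv2.imwrite(f"pics/{n}1.png",im)
a=cv2.imread("pics/top1.png")[150:350,230:470];b=cv2.imread("pics/scene1.png")[60:260,200:440]
cv2.imwrite("pics/c1.png",cv2.resize(np.hstack([a,b]),(800,333)))
```

```text
(no output)
```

View pics/c1.png

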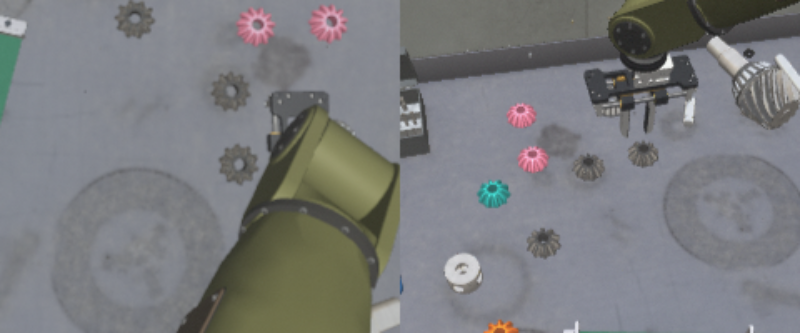

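Request:
{"api": "arm_command", "payload": {
  "plan": [0.3,0,0.0125,0,0,0.3,-0.001,0.025,0,0,0.3,-0.0015,0.0375,0,0,0.3,-0.002,0.05,0,0,0.3,-0.0025,0.0625,0,0,0.3,-0.003,0.075,0,0,0.3,-0.004,0.1,0,0,0.3,-0.005,0.125,0,0,0.3,-0.006,0.15,0,0,0.3,-0.007,0.175,0,0,0.3,-0.008,0.2,0,0,0.3,-0.009,0.225,0,0,0.3,-0.01,0.25,0,0,0.3,-0.011,0.275,0,0,0.3,-0.012,0.3,0,0,0.3,-0.013,0.325,0,0,0.3,-0.014,0.35,0,0,0.3,-0.015,0.375,0,0,0.3,-0.016,0.3875,0,0,0.3,-0.016,0.4,0,0]
}}

```text
time_s: 5.5
ee_pos: [0.4474, -0.113, 0.2046]
eef_rot: [-3.141, 0.0, 1.612]
force: [-0.5, -0.7, 0.9]
grip_width: 0.0332
```

Run:
```python
from h import *
for n in("top","scene"):
    im=vision.camera(n); cv2.imwrite(f"pics/{n}2.png",im)
a=cv2.imread("pics/top2.png")[150:350,200:440];b=cv2.imread("pics/scene2.png")[100:300,240:480]
cv2.imwrite("pics/c2.png",cv2.resize(np.hstack([a,b]),(800,333)))
```

```text
(no output)
```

View pics/c2.png

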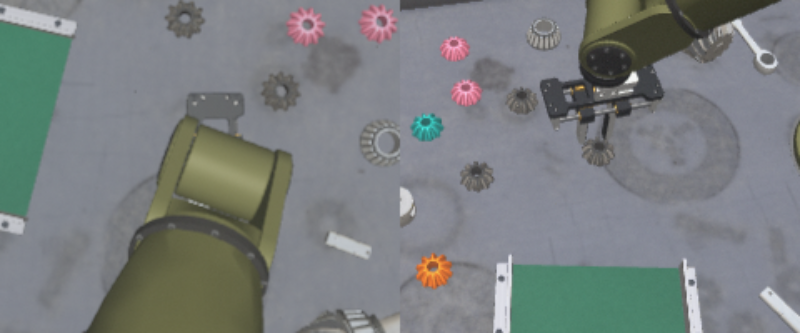

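```bash
python3 - <<'E'
from h import *
P=params("scene")
print(px2w("scene",(190,358.8),.013,P), w2px("scene",(0.446,-.081,.013),P))
E
python3 -c "
import cv2;a=cv2.imread('pics/scene2.png')[140:210,320:410];cv2.imwrite('pics/c3.png',cv2.resize(a,(720,560),interpolation=2))"
```

```text
[ 0.44639283 -0.0825572   0.013     ] (np.float64(190.4523868199535), np.float64(359.0725614505716))
```

View pics/c3.png

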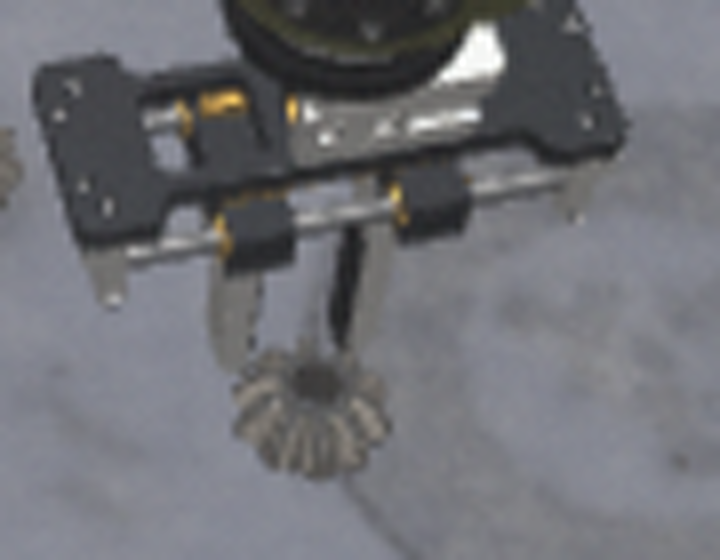

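Request:
{"api": "arm_command", "payload": {
  "plan": [0.3,0,0.0125,0,0,0.3,-0.001,0.0375,0,0,0.3,-0.003,0.075,0,0,0.3,-0.0045,0.1125,0,0,0.3,-0.006,0.15,0,0,0.3,-0.0075,0.1875,0,0,0.3,-0.009,0.225,0,0,0.3,-0.0105,0.2625,0,0,0.3,-0.012,0.3,0,0,0.3,-0.0135,0.3375,0,0,0.3,-0.015,0.375,0,0,0.3,-0.0165,0.4125,0,0,0.3,-0.018,0.45,0,0,0.3,-0.0195,0.4875,0,0,0.3,-0.021,0.525,0,0,0.3,-0.0225,0.5625,0,0,0.3,-0.024,0.6,0,0,0.3,-0.0255,0.6375,0,0,0.3,-0.026,0.66,0,0,0.3,-0.027,0.675,0,0]
}}

```text
time_s: 7.6
ee_pos: [0.4364, 0.1572, 0.2046]
eef_rot: [-3.141, 0.0, 1.612]
force: [-0.5, -0.8, 0.1]
grip_width: 0.0333
```

Run:
```python
from h import *
im=vision.camera("scene"); cv2.imwrite(f"pics/scene4.png",im); cv2.imwrite("pics/c4.png",cv2.resize(im[100:340,220:480],(780,720))[:600])
P=params("scene")
for d in vision.pinpoint("spider_gear_0","scene"): print(np.round(d["at"]),round(d["confidence"],2),np.round(px2w("scene",d["at"],0,P)[:2],3))
```

```text
[203. 290.] 0.84 [ 0.639 -0.082]
[132. 272.] 0.69 [ 0.654 -0.341]
[287. 387.] 0.67 [0.441 0.19 ]
[160. 316.] 0.67 [ 0.542 -0.214]
[264. 262.] 0.67 [0.73  0.078]
[158. 282.] 0.61 [ 0.639 -0.238]
[177. 255.] 0.53 [ 0.723 -0.185]
[287. 358.] 0.51 [0.511 0.178]
```

View pics/c4.png

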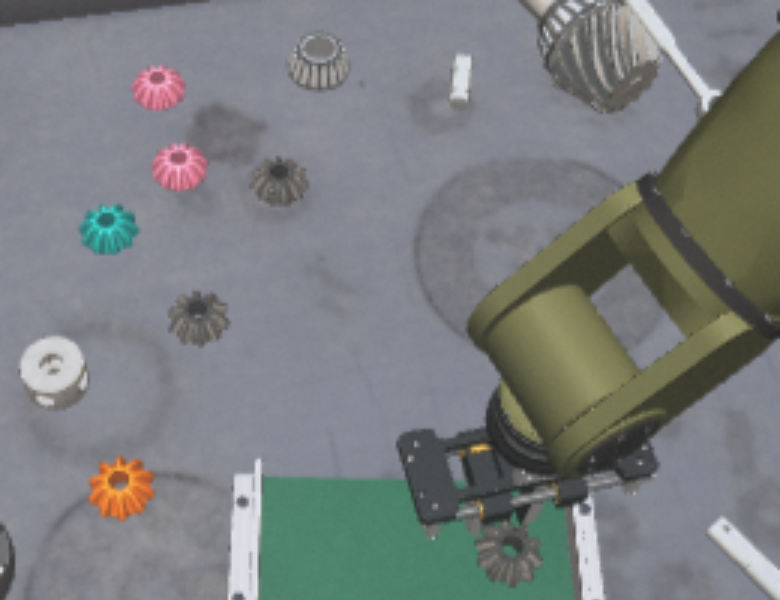

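Request:
{"api": "arm_command", "payload": {
  "plan": [0.3,0.001,-0.025,0,0,0.3,0.002,-0.06,0,0,0.3,0.002,-0.06,0.06,0,0.3,0.002,-0.06,0.17,0,0.3,0.002,-0.06,0.25,0,0.3,0.305,-0.98,0.25,0.034,0.3,0.305,-0.98,0.25,0.034,0.3,0.305,-0.98,0.25,0.034,0.3,0.305,-0.98,0.25,0.034,0.3,0.305,-0.98,0.25,0.034,0.3,0.305,-0.98,0.25,0.034,0.3,0.305,-0.98,0.25,0.034,0.3,0.305,-0.98,0.25,0.034,0.3,0.305,-0.98,0.25,0.034,0.3,0.305,-0.98,0.25,0.034]
}}

```text
time_s: 9.2
ee_pos: [0.5577, -0.2371, 0.304]
eef_rot: [-3.141, -0.001, 1.681]
force: [-0.2, 0.1, -0.0]
grip_width: 0.0328
```

Run:
```python
from h import *
im=vision.camera("scene"); cv2.imwrite(f"pics/scene5.png",im); cv2.imwrite("pics/c5.png",cv2.resize(im[100:350,220:480],(780,750))[:,:][150:])
```

```text
(no output)
```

View pics/c5.png

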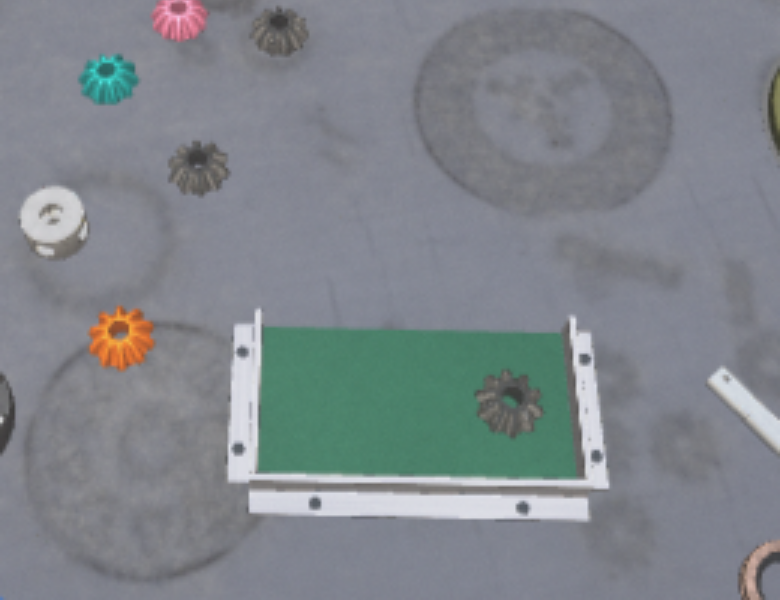

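Request:
{"api": "arm_command", "payload": {
  "plan": [0.3,0.001,-0.062,0,0,0.3,0.001,-0.062,0,0,0.3,0.001,-0.062,-0.1,0,0.3,0.001,-0.062,-0.18,0,0.3,0.001,-0.062,-0.23,0,0.3,0.001,-0.062,-0.248,0,0.3,0.001,-0.062,-0.248,0,0.3,0,-0.0495,-0.248,0,0.3,-0.002,-0.037,-0.248,0,0.3,-0.003,-0.0245,-0.248,0,0.3,-0.005,-0.012,-0.248,0,0.3,-0.006,0,-0.248,0,0.3,-0.0075,0.013,-0.248,0,0.3,-0.011,0.043,-0.248,0,0.3,-0.014,0.073,-0.248,0,0.3,-0.0175,0.103,-0.248,0,0.3,-0.021,0.133,-0.248,0,0.3,-0.0245,0.163,-0.248,0,0.3,-0.026,0.178,-0.248,0,0.3,-0.028,0.19,-0.248,0]
}}

```text
time_s: 11.25
ee_pos: [0.5474, -0.1588, 0.2055]
eef_rot: [-3.142, -0.0, 1.684]
force: [-0.9, -1.1, 0.3]
grip_width: 0.033
```

Run:
```python
from h import *
im=vision.camera("scene"); cv2.imwrite(f"pics/scene6.png",im); cv2.imwrite("pics/c6.png",cv2.resize(im[100:300,220:480],(780,600)))
```

```text
(no output)
```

View pics/c6.png

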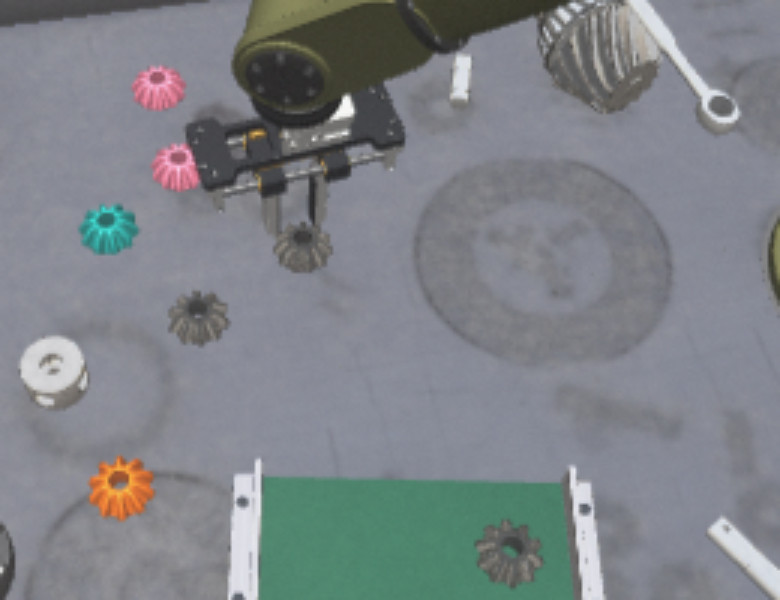

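Request:
{"api": "arm_command", "payload": {
  "plan": [0.3,-0.001,0.0125,0,0,0.3,-0.0045,0.04,0,0,0.3,-0.009,0.08,0,0,0.3,-0.0135,0.12,0,0,0.3,-0.018,0.16,0,0,0.3,-0.0225,0.2,0,0,0.3,-0.027,0.24,0,0,0.3,-0.0315,0.28,0,0,0.3,-0.036,0.32,0,0,0.3,-0.0405,0.36,0,0,0.3,-0.045,0.4,0,0,0.3,-0.0495,0.44,0,0,0.3,-0.054,0.48,0,0,0.3,-0.0585,0.52,0,0,0.3,-0.063,0.56,0,0,0.3,-0.0675,0.6,0,0,0.3,-0.072,0.64,0,0,0.3,-0.0765,0.68,0,0,0.3,-0.081,0.72,0,0,0.3,-0.084,0.74,0,0]
}}

```text
time_s: 13.3
ee_pos: [0.5135, 0.138, 0.2054]
eef_rot: [-3.142, -0.0, 1.684]
force: [0.3, -1.2, 0.2]
grip_width: 0.0328
```

Run:
```python
from h import *
im=vision.camera("scene"); cv2.imwrite(f"pics/scene7.png",im); cv2.imwrite("pics/c7.png",cv2.resize(im[130:330,220:480],(780,600)))
```

```text
(no output)
```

View pics/c7.png

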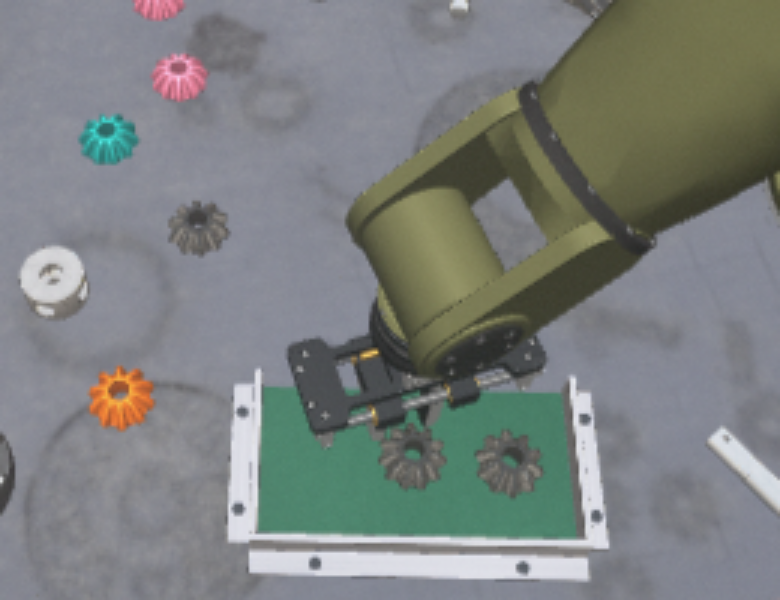

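Request:
{"api": "arm_command", "payload": {
  "plan": [0.3,0.003,-0.025,0,0,0.3,0.007,-0.06,0,0,0.3,0.007,-0.06,0.06,0,0.3,0.007,-0.06,0.17,0,0.3,0.007,-0.06,0.25,0,0.3,0.403,-0.645,0.25,0.2125,0.3,0.403,-0.645,0.25,0.2125,0.3,0.403,-0.645,0.25,0.2125,0.3,0.403,-0.645,0.25,0.2125,0.3,0.403,-0.645,0.25,0.2125,0.3,0.403,-0.645,0.25,0.2125,0.3,0.403,-0.645,0.25,0.2125,0.3,0.403,-0.645,0.25,0.2125,0.3,0.403,-0.645,0.25,0.2125]
}}

```text
time_s: 14.75
ee_pos: [0.6745, -0.1217, 0.3054]
eef_rot: [-3.141, -0.0, 2.128]
force: [0.2, 1.2, -0.6]
grip_width: 0.0328
```

Run:
```python
from h import *
im=vision.camera("scene"); cv2.imwrite(f"pics/scene8.png",im); cv2.imwrite("pics/c8.png",cv2.resize(im[130:330,220:480],(780,600)))
P=params("scene")
for d in vision.silhouettes("spider_gear_0","scene"): print(np.round(d["at"]),round(d["confidence"],2),np.round(px2w("scene",d["at"],0.012,P)[:2],3))
```

```text
[206. 289.] 0.81 [ 0.643 -0.068]
[283. 358.] 0.71 [0.511 0.173]
[261. 261.] 0.63 [0.731 0.076]
[284. 388.] 0.61 [0.441 0.189]
[156. 285.] 0.57 [ 0.631 -0.233]
```

View pics/c8.png

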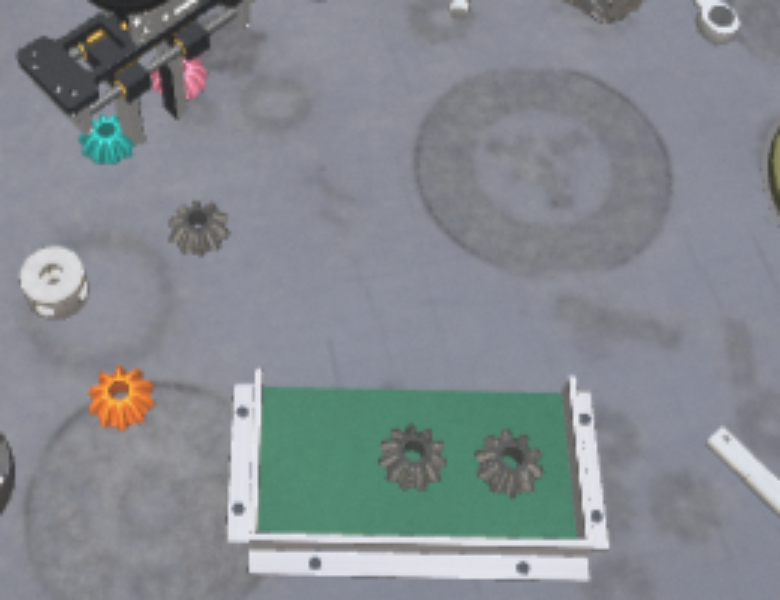

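Request:
{"api": "arm_command", "payload": {
  "plan": [0.3,0,0,-0.1,0,0.3,0,0,-0.18,0,0.3,0,0,-0.23,0,0.3,0,0,-0.252,0,0.3,0,0,-0.252,0,0.3,-0.0065,0.0105,-0.252,0,0.3,-0.013,0.021,-0.252,0,0.3,-0.02,0.032,-0.252,0,0.3,-0.0265,0.0425,-0.252,0,0.3,-0.033,0.053,-0.252,0,0.3,-0.0395,0.0635,-0.252,0,0.3,-0.0555,0.089,-0.252,0,0.3,-0.0715,0.1145,-0.252,0,0.3,-0.0875,0.14,-0.252,0,0.3,-0.103,0.1655,-0.252,0,0.3,-0.119,0.191,-0.252,0,0.3,-0.135,0.216,-0.252,0,0.3,-0.151,0.2415,-0.252,0,0.3,-0.1615,0.2585,-0.252,0,0.3,-0.1665,0.267,-0.252,0]
}}

```text
time_s: 16.85
ee_pos: [0.6081, -0.0139, 0.2047]
eef_rot: [-3.141, -0.0, 2.129]
force: [0.9, -1.0, 0.3]
grip_width: 0.0329
```

Run:
```python
from h import *
im=vision.camera("scene"); cv2.imwrite(f"pics/scene9.png",im); cv2.imwrite("pics/c9.png",cv2.resize(im[130:330,220:480],(780,600)))
```

```text
(no output)
```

View pics/c9.png

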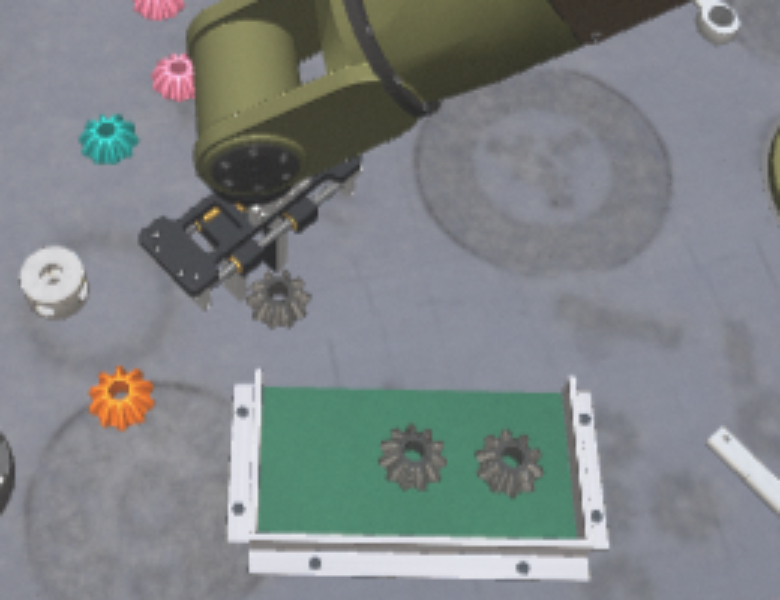

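Request:
{"api": "arm_command", "payload": {
  "plan": [0.3,-0.008,0.0125,0,0,0.3,-0.0245,0.04,0,0,0.3,-0.0405,0.065,0,0,0.3,-0.0565,0.091,0,0,0.3,-0.072,0.117,0,0,0.3,-0.083,0.135,0,0,0.3,-0.0905,0.147,0,0,0.3,-0.0925,0.15,0,0,0.3,-0.079,0.1285,0,0,0.3,-0.064,0.104,0,0,0.3,-0.064,0.104,0.06,0,0.3,-0.064,0.104,0.15,0,0.3,-0.161,0.08,0.2,-0.367,0.3,-0.161,0.08,0.2,-0.367,0.3,-0.161,0.08,0.2,-0.367,0.3,-0.161,0.08,0.2,-0.367,0.3,-0.161,0.08,0.2,-0.367,0.3,-0.161,0.08,0.2,-0.367,0.3,-0.161,0.08,0.2,-0.367]
}}

```text
time_s: 18.8
ee_pos: [0.5444, 0.0166, 0.2846]
eef_rot: [-3.142, -0.0, 1.362]
force: [-0.2, -0.6, -0.9]
grip_width: 0.0328
```

Run:
```python
from h import *
im=vision.camera("scene"); cv2.imwrite(f"pics/scene10.png",im); cv2.imwrite("pics/c10.png",cv2.resize(im[130:330,220:480],(780,600)))
P=params("scene")
for d in vision.silhouettes("spider_gear_0","scene"): print(np.round(d["at"]),round(d["confidence"],2),np.round(px2w("scene",d["at"],0.012,P)[:2],3))
```

```text
[265. 262.] 0.83 [0.73  0.087]
[281. 361.] 0.77 [0.502 0.168]
[285. 390.] 0.75 [0.435 0.192]
[130. 272.] 0.6 [ 0.656 -0.339]
[153. 280.] 0.57 [ 0.642 -0.249]
[295. 353.] 0.57 [0.528 0.199]
[248. 333.] 0.5 [0.55  0.073]
```

View pics/c10.png

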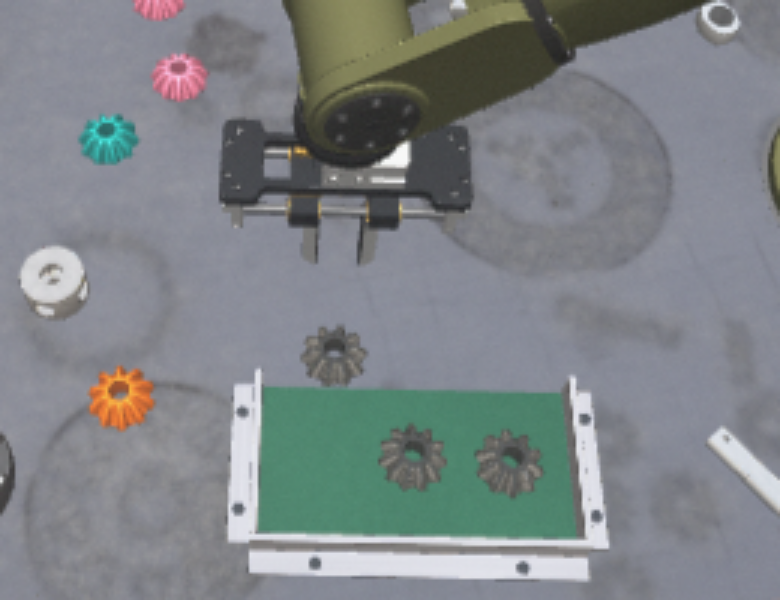

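Request:
{"api": "arm_command", "payload": {
  "plan": [0.3,-0.026,0,0,-0.0545,0.3,-0.026,0,-0.08,-0.0545,0.3,-0.026,0,-0.15,-0.0545,0.3,-0.026,0,-0.1995,-0.0545,0.3,-0.026,0,-0.1995,-0.0545,0.3,-0.022,0.012,-0.1995,-0.0545,0.3,-0.018,0.0235,-0.1995,-0.0545,0.3,-0.014,0.0355,-0.1995,-0.0545,0.3,-0.01,0.0475,-0.1995,-0.0545,0.3,-0.006,0.059,-0.1995,-0.0545,0.3,-0.002,0.071,-0.1995,-0.0545,0.3,0.002,0.083,-0.1995,-0.0545,0.3,0.01,0.1065,-0.1995,-0.0545,0.3,0.0175,0.1305,-0.1995,-0.0545,0.3,0.0255,0.154,-0.1995,-0.0545,0.3,0.0335,0.178,-0.1995,-0.0545,0.3,0.0415,0.2015,-0.1995,-0.0545,0.3,0.0495,0.225,-0.1995,-0.0545,0.3,0.0575,0.249,-0.1995,-0.0545,0.3,0.062,0.263,-0.1995,-0.0545]
}}

```text
time_s: 20.9
ee_pos: [0.5691, 0.1235, 0.2048]
eef_rot: [3.142, -0.0, 1.246]
force: [-0.2, -1.0, 0.9]
grip_width: 0.0329
```

Run:
```python
from h import *
im=vision.camera("scene"); cv2.imwrite(f"pics/scene11.png",im); cv2.imwrite("pics/c11.png",cv2.resize(im[130:330,220:480],(780,600)))
```

```text
(no output)
```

View pics/c11.png

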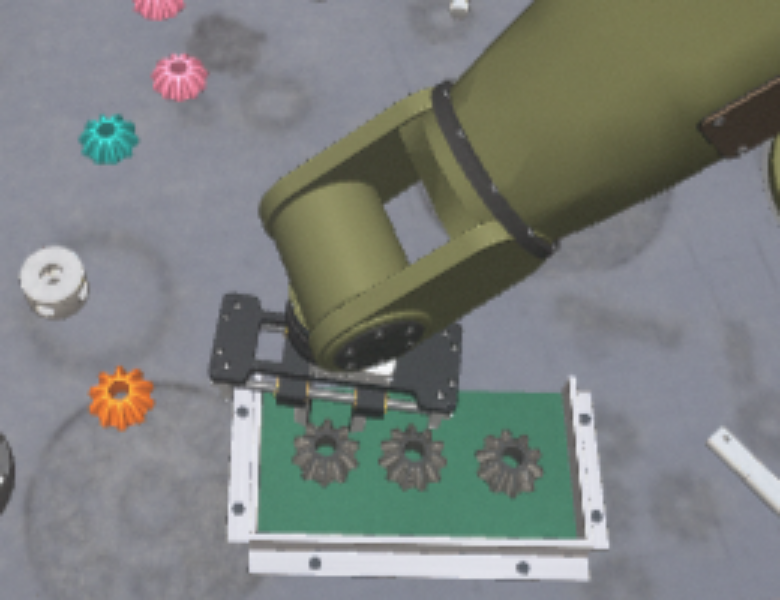

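All three gears are in the bay. I'll back off, lift, and move clear so I can check.

Request:
{"api": "arm_command", "payload": {
  "plan": [0.3,-0.01,-0.03,0,0,0.3,-0.02,-0.06,0,0,0.3,-0.02,-0.06,0.06,0,0.3,-0.02,-0.06,0.17,0,0.3,-0.02,-0.06,0.3,0,0.3,-0.2,-0.8,0.4,0,0.3,-0.2,-0.8,0.4,0,0.3,-0.2,-0.8,0.4,0,0.3,-0.2,-0.8,0.4,0,0.3,-0.2,-0.8,0.4,0,0.3,-0.2,-0.8,0.4,0,0.3,-0.2,-0.8,0.4,0,0.3,-0.2,-0.8,0.4,0,0.3,-0.2,-0.8,0.4,0]
}}

```text
time_s: 22.35
ee_pos: [0.4886, -0.1971, 0.3645]
eef_rot: [-3.141, -0.0, 1.245]
force: [-0.7, 0.5, 0.9]
grip_width: 0.0331
```

Run:
```python
from h import *
c=np.array([.509,.175]);ex=np.array([.207,.978]);ey=np.array([-.978,.207])
ims=[]
for n in("top","scene"):
    im=vision.camera(n); ims.append(im)
    P=params(n)
    for d in vision.silhouettes("spider_gear_0",n):
        w=px2w(n,d["at"],.012,P)[:2]; print(n,np.round(d["at"]),round(d["confidence"],2),np.round(w,3),"bay",np.round([(w-c)@ex,(w-c)@ey],3))
    for o in("bearing_cone","cross_shaft_b","spider_block"):
        for d in vision.pinpoint(o,n): print(n,o,np.round(d["at"],1),round(d["confidence"],2),np.round(px2w(n,d["at"],0,P)[:2],4))
cv2.imwrite("pics/fin.png",cv2.resize(np.hstack([ims[0][90:330,130:450],ims[1][90:330,180:500]]),(800,300)))
cv2.imwrite("pics/finb.png",cv2.resize(ims[0][140:300,140:260],(450,600),interpolation=2))
```

```text
top [124. 248.] 0.92 [0.733 0.076] bay [-0.05 -0.24]
top [188. 216.] 0.87 [0.579 0.142] bay [-0.018 -0.076]
top [251. 196.] 0.75 [0.436 0.179] bay [-0.012  0.072]
top [214. 200.] 0.73 [0.519 0.176] bay [ 0.003 -0.01 ]
top [136. 359.] 0.68 [ 0.714 -0.183] bay [-0.308 -0.275]
top [164. 383.] 0.68 [ 0.648 -0.24 ] bay [-0.377 -0.222]
top [163. 427.] 0.59 [ 0.654 -0.344] bay [-0.478 -0.249]
top spider_block [109.3 294.8] 0.56 [ 0.776  -0.0302]
scene [284. 358.] 0.75 [0.51  0.175] bay [ 0.    -0.001]
scene [261. 262.] 0.75 [0.729 0.077] bay [-0.051 -0.235]
scene [130. 273.] 0.69 [ 0.652 -0.337] bay [-0.471 -0.246]
scene [285. 388.] 0.66 [0.442 0.19 ] bay [0.    0.069]
scene [154. 280.] 0.65 [ 0.642 -0.242] bay [-0.38  -0.216]
scene [281. 331.] 0.53 [0.573 0.156] bay [-0.005 -0.067]
scene [178. 255.] 0.47 [ 0.723 -0.174] bay [-0.297 -0.281]
scene bearing_cone [122.4 326. ] 0.59 [ 0.4855 -0.3502]
scene cross_shaft_b [125.8 372.6] 0.49 [ 0.3454 -0.3116]
scene spider_block [224.5 238.6] 0.87 [ 0.7802 -0.0416]
```

View pics/fin.png

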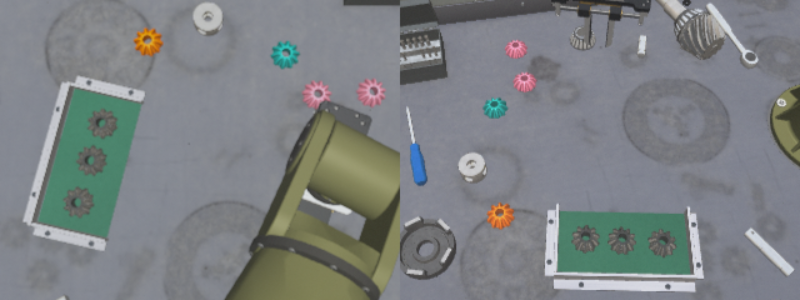

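View pics/finb.png

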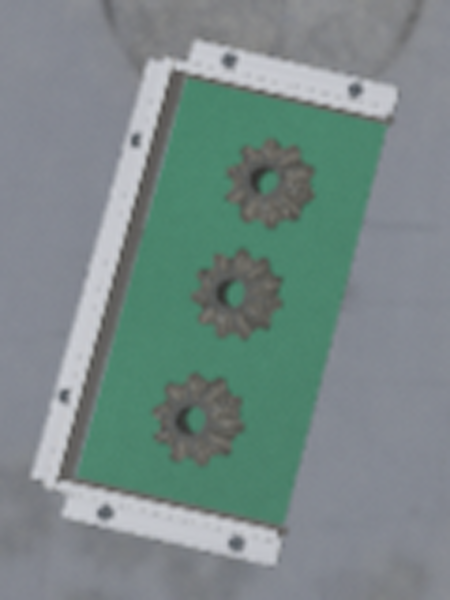

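The closing pictures show all three dark gears flat and well behind the mouth edge, and the bystanders and look-alikes where they started. I'm handing in.

```bash
python3 -c "
from station import job
print(job.hand_in())"
```

```text
the job is handed in; nothing more can be done
None
```

All three dark steel gears are lying flat inside the green bay, and the job is handed in. I pushed each one in along the bench with the fingers part open as a cradle, touching nothing else.

- **Position:** the last top and scene pictures put the gear centres 0 to 18 mm in front of the bay's middle and about 70 mm apart. Each is at least 19 mm clear of the mouth edge. The two cameras differ by up to about 14 mm on where each gear sits, and by either one every gear is wholly inside.
- **Bystanders and look-alikes:** the drilled block, the bearing cone, the short shaft and the pink, turquoise and orange gears are where they started, within detection noise. In the last look the arm hid the cone and shaft from the top camera, so those two were checked only in the scene view.
- **Limits:** the arm finished at about 22.5 s of the 72 s. The wrist force was at most about 1.5 N in the readings after each move.

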